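Stack the storage tins on their stands

ROBOT

A 6-joint arm with a two-finger parallel gripper is mounted at the origin on a cart in front of the work surface, level with it; the furniture and walls round the work are solid. World frame = base frame: x ahead of the robot, y to its left, z up, the work surface at z = 0. Lengths are in mm, angles in rad, forces in N, time in s.
With the tool pointing down it reaches from about 275 to 1000 mm from the base axis. Payload 8.4 kg.
Tool frame: the origin (TCP) lies on the centre line of the jaws, within the pads' length; the fingertips stand r.tip_reach ahead of it and the grasp point (between the pads) lies 11 mm behind it (r.tip_reach is the distance from the TCP to the fingertips, in mm); z points along the fingers, y is the line along which they close (so a half turn about z gives the same grasp; the last joint's range is limited). The gripper opens to 85 mm and grips with 20 to 120 N. Pads are 22 mm wide; open, the fingers measure 114 mm over their backs; the gripper's body (76 mm by 85 mm) begins 54 mm behind the grasp point. The pads swing forward as they close: fully open they stand 13 mm farther back than shut.
Start: joints at [-1.297, 0.353, 1.633, -0, 1.155, -0.002], TCP at [170.196, -601.383, 239.281] pointing down, gripper open.
Joint ranges: [-2.63, 2.63], [-0.92, 2.1], [0.06, 2.66], [-1.3, 4.44], [0, 2.69], [-3.02, 3.02]. Speed limits (rad/s): [2.22, 2.22, 2.79, 3.14, 3.14, 3.14].

INTERFACE

Orientations are given as [roll, pitch, yaw] about the fixed x, y, z axes, in that order (R = Rz(yaw) Ry(pitch) Rx(roll)).
In Python, from rig import r gives the robot as it stands.
- The arm moves only by the tool carry_out, never from a script. Its argument "targets" is a list of rows, each an object with "dp": the shift along the tool's x, y, z in mm, a list of three; "yaw": the turn about the tool's z in degrees. A call has 1 to 12 rows; each row is the pose to reach, as a shift and turn from the pose commanded when the call began, along the tool's axes at that moment; what a row does not reach only later rows make up. A row lasts 1/8 s, in which the tool goes at most 62.5 mm and 10.7 degrees, less where a joint would pass 70% of its speed; a pose out of reach is approached as far as the arm can. A call with a gripper value outside its range is refused whole. "fingers" is the opening, from -1 (shut) to 1 (fully open), so that 0 is half open, set as the call begins (left out, the last holds). The fingers move at their own pace and stop on an object; "grip_force" is the grip in N (left out, the last holds). Time passes only in rows, so rows that repeat a pose let the fingers close. It gives the time, the measured TCP pose, the force, the opening and the grip force at its end, in the units of the state.
- r.sense(): the state, without advancing time (a new reading comes with each control period).
- r.grab_frame(name): name is "scene" or "top" or "wrist"; returns the picture (384x512x3 uint8, red, green, blue); there is no depth.
- r.get_calibration(name): a dict with "fx", "fy", "cx", "cy" (pixels), "rvec" (rotation vector, rad) and "tvec" (3), from world to camera coordinates, as OpenCV has them. Camera axes: x right, y down, z forward; pixel columns grow to the right and rows downward; lengths in mm; the calibration is good to about 2 mm. A picture is of the moment at which its call begins: read the wrist's pose just before it. get_calibration takes no time and is no camera call; for the wrist camera it gives the pose at the moment of the call.
- r.sign_off(): hands the job in; it is judged then, once.
The state is a dict: "clock": time; "qpos": joint angles; "qvel": joint speeds; "joint_efforts": joint torques, N m; "eef_pos": TCP position; "tcp_rot": TCP orientation; "contact_force": force on the tool from outside, world axes, zero at the start; "wrist_torque": the same for the moment, N m; "opening": opening from 0.0 (shut) to 1.0 (fully open); "grasp_force": force on a finger pad.
Only numpy, scipy, OpenCV 4.12 (cv2) and the standard library are available. Lean on these libraries where they do the work, as an engineer would, in place of code of your own. Each camera call takes 0.05 s, during which the arm holds its last target. There are 200 camera calls.

TASK

Tidy the five steel storage tins into two piles: the three round ones on the round wooden stand and the two square ones on the square wooden stand, in each pile the largest at the bottom and the smallest on top. Every tin must stand upright and sit fully down inside the rim of the stand or tin beneath it. Leave the drinking glass, the coffee cup and the kitchen timer standing where they are.

Things in the scene. Friction and masses are not known exactly. Their poses are not given: they have to be found in the camera images.
- round_large_c (a point): the largest of three round closed steel storage tins, 66 mm in diameter, 44 mm high, standing upright and loose on the worktop; its foot (lowest 4 mm) is 60 mm in diameter; its flat top lies inside an upstanding rim 3 mm thick and 5 mm high, and that recess is 60 mm in diameter; this point is the middle of the tin, 22 mm above its underside, z up
- round_medium_c (a point): the middle one of three round closed steel storage tins, 54 mm in diameter, 38 mm high, standing upright and loose on the worktop; its foot (lowest 4 mm) is 48 mm in diameter; its flat top lies inside an upstanding rim 3 mm thick and 5 mm high, and that recess is 48 mm in diameter; this point is the middle of the tin, 19 mm above its underside, z up
- round_small_c (a point): the smallest of three round closed steel storage tins, 42 mm in diameter, 34 mm high, standing upright and loose on the worktop; its foot (lowest 4 mm) is 36 mm in diameter; its flat top lies inside an upstanding rim 3 mm thick and 5 mm high, and that recess is 36 mm in diameter; this point is the middle of the tin, 17 mm above its underside, z up
- square_large_c (a point): the larger of two square closed steel storage tins, 62 x 62 mm, 44 mm high, standing upright and loose on the worktop; its foot (lowest 4 mm) is 56 x 56 mm; its flat top lies inside an upstanding rim 3 mm thick and 5 mm high, and that recess is 56 x 56 mm; this point is the middle of the tin, 22 mm above its underside, z up, x and y parallel to its sides
- square_small_c (a point): the smaller of two square closed steel storage tins, 50 x 50 mm, 38 mm high, standing upright and loose on the worktop; its foot (lowest 4 mm) is 44 x 44 mm; its flat top lies inside an upstanding rim 3 mm thick and 5 mm high, and that recess is 44 x 44 mm; this point is the middle of the tin, 19 mm above its underside, z up, x and y parallel to its sides
- round_base: round wooden stand, 80 mm in diameter, fixed to the worktop; flat floor 72 mm in diameter, 5 mm above the worktop, inside a rim whose top is 10 mm above the worktop; origin at the centre of its underside, z up
- square_base: square wooden stand, 76 x 76 mm, fixed to the worktop; flat floor 68 x 68 mm, 5 mm above the worktop, inside a rim whose top is 10 mm above the worktop; origin at the centre of its underside, z up, x and y parallel to its sides
- glass_c (a point): small empty drinking glass, 49 mm in diameter, 62 mm high, loose, to be left alone; this point is its centre, half-way up
- cup_c (a point): white coffee cup with a handle, 62 mm in diameter, 51 mm high, loose, to be left alone; this point is the centre of its bowl, 25 mm up; the handle reaches 60 mm from this point towards its -y
- timer_c (a point): round wind-up kitchen timer, cream below and red above, 63 mm in diameter, 44 mm high, loose, to be left alone; this point is its centre, half-way up

How it is judged:
By the outcome, as a careful person would: the job done as asked, in the order asked, and still so for the second after the job is handed in, with the robot touching nothing.
It also fails if it takes over 120 s, if anything falls off the work surface, if the arm or the gripper's body presses on something with over 40 N, if the wrist force passes 120 N, or if a joint passes its speed limit or range.

## Working session

There is one attempt and no reset: what is moved stays moved. The work goes in short steps, Python scripts to look and compute and a tool call to move; the robot and the scene stay as the last step left them, time stands still between calls to the robot, and variables do not carry over. Pictures are saved under pics/ and viewed, at most 14 in all, crops included, and the job is handed in when it is done.

Besides the shell and the picture viewer there is one more tool, called after ">>>" in YAML: its name, and indented under it one key for each argument. carry_out: Moves the arm, as the interface text tells. Its arguments: {"type":"object","properties":{"targets":{"type":"array","items":{"type":"object","properties":{"dp":{"type":"array","items":{"type":"number"}},"yaw":{"type":"number"}}}},"fingers":{"type":"number"},"grip_force":{"type":"number"}},"required":["targets"]}

```bash
mkdir -p pics; ls; python3 - <<'E'
from rig import r
import cv2,numpy as np
s=r.sense();print({k:np.round(v,3) for k,v in s.items()},r.tip_reach)
for n in("scene","top","wrist"):
    c=r.get_calibration(n);print(n,{k:np.round(v,3).tolist() for k,v in c.items()})
    cv2.imwrite(f"pics/{n}0.png",r.grab_frame(n)[:,:,::-1])
E
```

```text
pics
{'clock': np.float64(0.0), 'qpos': array([-1.297,  0.354,  1.634, -0.   ,  1.155, -0.002]), 'qvel': array([ 0.001,  0.001,  0.001,  0.001, -0.001,  0.   ]), 'joint_efforts': array([ 4.0000e-03, -6.0524e+01, -3.4206e+01,  0.0000e+00,  9.0000e-03,
       -0.0000e+00]), 'eef_pos': array([ 170.052, -600.962,  238.566]), 'tcp_rot': array([-3.14 ,  0.   ,  0.276]), 'contact_force': array([0.052, 0.811, 0.392]), 'wrist_torque': array([-0.012, -0.003,  0.01 ]), 'grasp_force': np.float64(0.0), 'opening': np.float64(1.0)} 8.0
scene {'fx': 489.939, 'fy': 489.939, 'cx': 259.492, 'cy': 191.702, 'rvec': [1.079, -2.229, 1.17], 'tvec': [282.706, 271.244, 1077.033]}
top {'fx': 426.017, 'fy': 426.017, 'cx': 252.111, 'cy': 195.34, 'rvec': [2.14, -2.146, 0.129], 'tvec': [-15.018, 496.48, 1201.707]}
wrist {'fx': 265.015, 'fy': 265.015, 'cx': 257.317, 'cy': 189.595, 'rvec': [-2.284, 1.729, 0.289], 'tvec': [-622.944, -41.275, 380.908]}
```

View pics/top0.png

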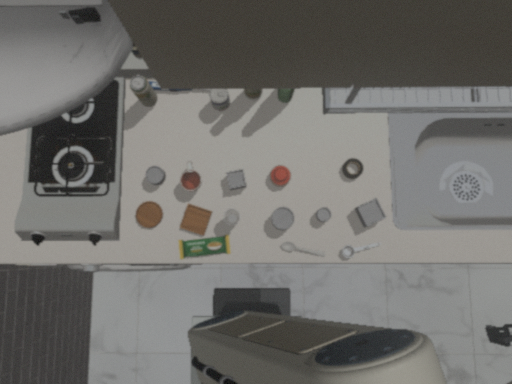

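View pics/scene0.png

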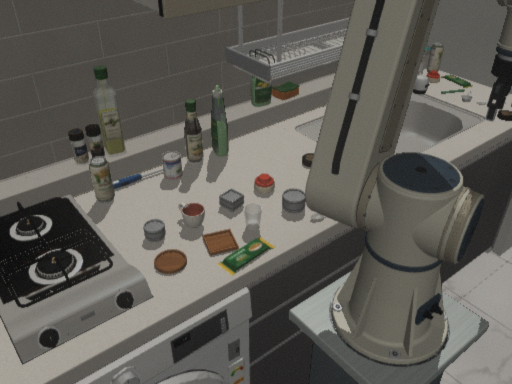

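The top view shows the round tins at about (155,176), (282,219) and (323,215), and the square tins at (236,180) and (371,213). The stands are at (149,215) and (196,220), the glass at (232,217), the cup at (191,180) and the timer at (281,176). The scene view agrees. Next I'll measure them.

```bash
cat > h.py <<'E'
from rig import r
import cv2,numpy as np
def ray(c,uv):
    R,_=cv2.Rodrigues(np.array(c["rvec"],float));t=np.array(c["tvec"],float).ravel()
    d=R.T@np.array([(uv[0]-c["cx"])/c["fx"],(uv[1]-c["cy"])/c["fy"],1]);return -R.T@t,d
def onz(c,uv,z):
    o,d=ray(c,uv);return (o+d*(z-o[2])/d[2])[:2]
def proj(c,P):
    K=np.array([[c["fx"],0,c["cx"]],[0,c["fy"],c["cy"]],[0,0,1.]])
    return cv2.projectPoints(np.array(P,float).reshape(-1,3),np.array(c["rvec"],float),np.array(c["tvec"],float),K,None)[0].reshape(-1,2)
E
python3 - <<'E'
from h import *
c=r.get_calibration("top")
P=dict(rA=(155,175,40),rB=(282,218,40),rC=(323,214,34),sA=(235,179,38),sB=(370,212,44),rbase=(149,214,10),sbase=(196,220,10),glass=(232,216,40),cup=(191,180,51),timer=(281,175,44),jar=(353,168,40))
for k,(u,v,z) in P.items(): print(k,onz(c,(u,v),z).round())
im=cv2.imread("pics/top0.png")[150:250,130:400]
cv2.imwrite("pics/crop.png",cv2.convertScaleAbs(cv2.resize(im,(800,296),interpolation=2),alpha=1.3))
w=r.get_calibration("wrist");R,_=cv2.Rodrigues(np.array(w["rvec"]));print((-R.T@np.array(w["tvec"])).round(),R.round(2))
E
```

```text
rA [557. 267.]
rB [ 430. -102.]
rC [ 441. -220.]
sA [544.  33.]
sB [ 446. -352.]
rbase [445. 288.]
sbase [427. 149.]
glass [436.  41.]
cup [539. 159.]
timer [ 554. -100.]
jar [ 574. -309.]
[ 250. -577.  373.] [[ 0.27 -0.96 -0.  ]
 [-0.91 -0.26  0.32]
 [-0.31 -0.09 -0.95]]
```

View pics/crop.png

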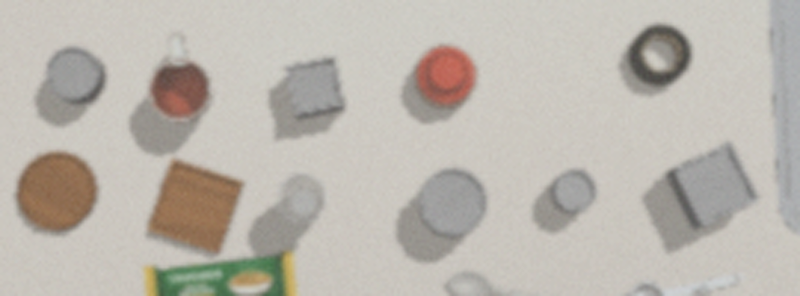

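View pics/wrist0.png

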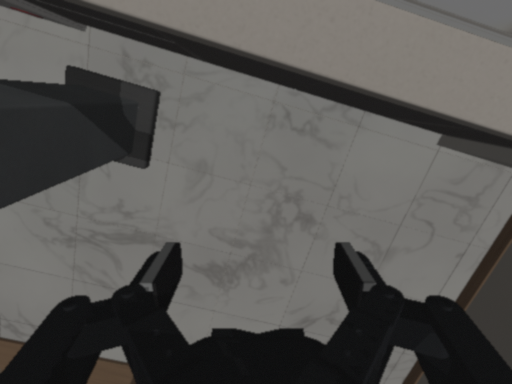

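>>> carry_out:
  targets:
    - {"dp": [33, -32, 0], "yaw": 1.6}
    - {"dp": [66, -64, 0], "yaw": 3.2}
    - {"dp": [99, -97, 0], "yaw": 4.8}
    - {"dp": [132, -129, 0], "yaw": 6.4}
    - {"dp": [165, -161, 0], "yaw": 8}
    - {"dp": [198, -193, 0], "yaw": 9.6}
    - {"dp": [231, -225, 0], "yaw": 11.2}
    - {"dp": [264, -258, 0], "yaw": 12.8}
    - {"dp": [297, -290, 0], "yaw": 14.3}
    - {"dp": [330, -322, 0], "yaw": 15.8}
    - {"dp": [330, -322, 0], "yaw": 15.8}
    - {"dp": [330, -322, 0], "yaw": 15.8}
  fingers: 1

```text
clock: 1.65
eef_pos: [399.9, -201.8, 239.2]
tcp_rot: [3.141, 0.0, 0.001]
contact_force: [0.2, 0.2, 0.5]
opening: 1.001
grasp_force: 0.0
```

```bash
python3 - <<'E'
from h import *
s=r.sense();print(s["eef_pos"].round(1),s["tcp_rot"].round(3),s["qpos"].round(2),s["clock"])
c=r.get_calibration("wrist")
im=r.grab_frame("wrist")[:,:,::-1];cv2.imwrite("pics/w1.png",im)
for n,(x,y,z) in dict(rB=(430,-102,44),rC=(441,-220,34),sB=(446,-352,44)).items(): print(n,proj(c,(x,y,z)).round())
E
```

```text
[ 399.9 -201.8  239.2] [3.141e+00 0.000e+00 1.000e-03] [-0.47  0.07  1.99 -0.    1.07  1.1 ] 1.65
rB [[178. 144.]]
rC [[273. 134.]]
sB [[381. 131.]]
```

View pics/w1.png

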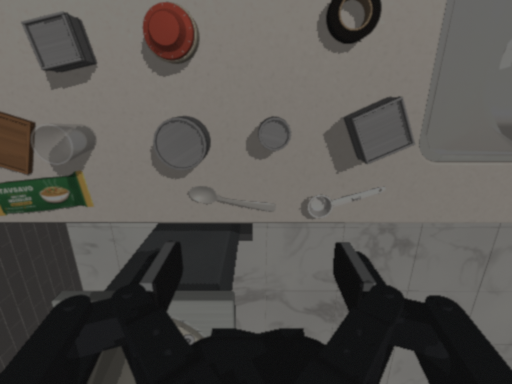

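The wrist view shows the large round tin at (181,143), the small round one at (273,135) and the large square one near (379,130). The timer is at (170,30), the small square tin at (58,42) and the glass at (65,145).

```bash
cat >> h.py <<'E'
def circ(im,c,xyz,rad):
    """rim circle near world point xyz: Hough around predicted pixel -> world centre and radius"""
    p=proj(c,xyz)[0];e=proj(c,np.array(xyz)+[0,rad,0])[0];rp=np.hypot(*(e-p))
    g=cv2.GaussianBlur(cv2.cvtColor(im,6),(3,3),0);m=int(rp*1.8)+8
    x0,y0=max(0,int(p[0])-m),max(0,int(p[1])-m);g=g[y0:y0+2*m+1,x0:x0+2*m+1]
    g=cv2.resize(g,None,fx=4,fy=4,interpolation=2)
    h=cv2.HoughCircles(g,cv2.HOUGH_GRADIENT_ALT,1.5,4,param1=150,param2=.3,minRadius=int(rp*3.2),maxRadius=int(rp*4.6))
    if h is None: return None
    return [(onz(c,((a-1.5)/4+x0,(b-1.5)/4+y0),xyz[2]).round(1),round(float(q/4/rp*rad),1)) for a,b,q in h[0][:4]]
E
python3 - <<'E'
from h import *
c=r.get_calibration("wrist");im=cv2.imread("pics/w1.png")
print(circ(im,c,(430,-102,44),33));print(circ(im,c,(441,-220,34),21))
for uv in((180,143),): print(onz(c,uv,44))
for uv in((273.5,134.5),): print(onz(c,uv,34))
q=np.array([onz(c,uv,44) for uv in((346,118),(402,97),(413,143),(366,161))]);print(q.round(),q.mean(0),[np.degrees(np.arctan2(*(q[(i+1)%4]-q[i])[::-1])).round(1) for i in range(4)])
E
```

```text
None
None
[ 431.26146261 -104.94319907]
[ 440.29358659 -221.33723712]
[[ 461. -308.]
 [ 485. -371.]
 [ 431. -394.]
 [ 408. -339.]] [ 446.30341682 -352.84808497] [np.float64(-69.4), np.float64(-156.8), np.float64(112.3), np.float64(30.5)]
```

>>> carry_out:
  targets:
    - {"dp": [15, -48, 20]}
    - {"dp": [31, -98, 60]}
    - {"dp": [31, -98, 110]}
    - {"dp": [31, -98, 150]}
    - {"dp": [31, -98, 175]}
    - {"dp": [31, -98, 200]}
    - {"dp": [31, -98, 221]}
    - {"dp": [31, -98, 221]}

```text
schema error: expected keys dp, yaw
```

>>> carry_out:
  targets:
    - {"dp": [0, 0, 0]}
    - {"dp": [0, 0, 0]}
    - {"dp": [0, 0, 0]}
    - {"dp": [0, 0, 0]}
    - {"dp": [0, 0, 0]}
    - {"dp": [0, 0, 0]}
  fingers: -1
  grip_force: 50

```text
schema error: expected keys dp, yaw
```

```bash
python3 - <<'E'
from h import *
c=r.get_calibration("wrist")
cv2.imwrite("pics/w2.png",r.grab_frame("wrist")[:,:,::-1])
print(proj(c,(431,-104,44)))
E
```

```text
[[179.25984126 143.21210443]]
```

View pics/w2.png

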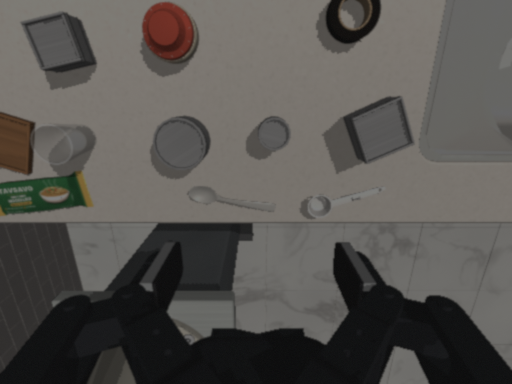

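Each row needs a yaw, so both moves were refused and the view is unchanged. I'll send them again.

>>> carry_out:
  targets:
    - {"dp": [15, -48, 20], "yaw": 0}
    - {"dp": [31, -98, 60], "yaw": 0}
    - {"dp": [31, -98, 110], "yaw": 0}
    - {"dp": [31, -98, 150], "yaw": 0}
    - {"dp": [31, -98, 175], "yaw": 0}
    - {"dp": [31, -98, 200], "yaw": 0}
    - {"dp": [31, -98, 221], "yaw": 0}
    - {"dp": [31, -98, 221], "yaw": 0}

```text
clock: 2.75
eef_pos: [429.8, -104.4, 17.2]
tcp_rot: [-3.141, 0.003, -0.002]
contact_force: [0.0, -1.2, 0.2]
opening: 1.0
grasp_force: 0.0
```

>>> carry_out:
  targets:
    - {"dp": [0, 0, 0], "yaw": 0}
    - {"dp": [0, 0, 0], "yaw": 0}
    - {"dp": [0, 0, 0], "yaw": 0}
    - {"dp": [0, 0, 0], "yaw": 0}
    - {"dp": [0, 0, 0], "yaw": 0}
    - {"dp": [0, 0, 0], "yaw": 0}
  fingers: -1
  grip_force: 50

```text
clock: 3.5
eef_pos: [431.6, -104.2, 19.4]
tcp_rot: [3.141, -0.002, 0.0]
contact_force: [-3.0, -4.0, 8.1]
opening: 0.755
grasp_force: 55.4
```

```bash
python3 - <<'E'
from h import *
c=r.get_calibration("wrist")
cv2.imwrite("pics/w3.png",r.grab_frame("wrist")[:,:,::-1])
print(proj(c,[(431,-104,44),(464,-104,44)]))
E
```

```text
[[259.87849299 277.9310721 ]
 [260.03948476 217.10640468]]
```

View pics/w3.png

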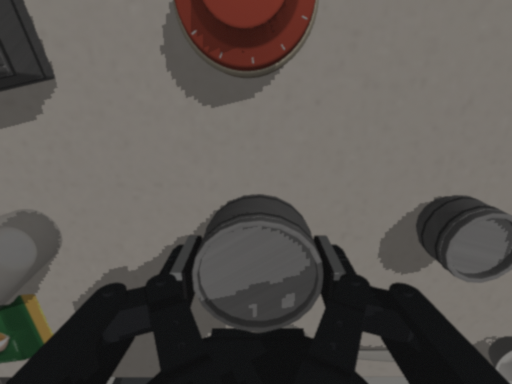

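The large round tin is gripped; its rim is centred near (259,272). I'll lift it and look at the stands on the left.

>>> carry_out:
  targets:
    - {"dp": [0, 0, -30], "yaw": 0}
    - {"dp": [0, 0, -80], "yaw": 0}
    - {"dp": [0, 0, -130], "yaw": 0}
    - {"dp": [-5, -35, -170], "yaw": 0}
    - {"dp": [-10, -85, -200], "yaw": 0}
    - {"dp": [-15, -135, -220], "yaw": 0}
    - {"dp": [-20, -185, -220], "yaw": 0}
    - {"dp": [-25, -235, -220], "yaw": 0}
    - {"dp": [-31, -280, -220], "yaw": 0}
    - {"dp": [-31, -310, -220], "yaw": 0}
    - {"dp": [-31, -324, -220], "yaw": 0}
    - {"dp": [-31, -324, -220], "yaw": 0}

```text
clock: 5.05
eef_pos: [399.9, 220.4, 238.4]
tcp_rot: [3.141, -0.0, 0.001]
contact_force: [0.8, -0.1, -1.9]
opening: 0.757
grasp_force: 56.9
```

```bash
python3 - <<'E'
from h import *
s=r.sense();print(s["eef_pos"].round(1),s["tcp_rot"].round(3),s["qpos"].round(2),s["clock"])
c=r.get_calibration("wrist");print({k:np.round(v,4).tolist() for k,v in c.items()})
im=r.grab_frame("wrist")[:,:,::-1];cv2.imwrite("pics/w4.png",im)
hsv=cv2.cvtColor(im,40);m=cv2.inRange(hsv,(3,90,40),(20,255,200))
for k in cv2.findContours(m,0,2)[0]:
    if cv2.contourArea(k)>400:
        e=cv2.minAreaRect(k);print(cv2.boundingRect(k),cv2.contourArea(k),e,onz(c,e[0],10).round(1))
E
```

```text
[399.9 220.4 238.4] [ 3.141e+00 -0.000e+00  1.000e-03] [ 0.5   0.09  1.98 -0.    1.07  2.07] 5.05
{'fx': 265.0148, 'fy': 265.0148, 'cx': 257.3167, 'cy': 189.5946, 'rvec': [-2.0426, 2.0423, 0.3393], 'tvec': [221.6483, 336.4034, 509.6357]}
(275, 106, 70, 68) 2911.0 ((308.973876953125, 140.49078369140625), (55.19266128540039, 56.19112777709961), 19.440034866333008) [429.7 151.4]
(178, 99, 58, 59) 2596.5 ((206.5, 128.0), (58.0, 57.0), 90.0) [446.3 289.9]
(287, 17, 52, 57) 2177.5 ((313.38897705078125, 45.7366943359375), (53.672630310058594, 52.17339324951172), 80.13418579101562) [544.7 153.3]
```

View pics/w4.png

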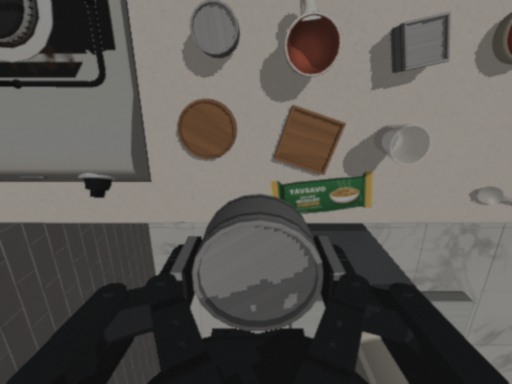

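The wrist view shows the round stand at (206,128) and the square stand at (309,140), turned −19°. The medium round tin is at (215,28) and the small square one at (426,42). Now placing the large round tin at (446,290).

>>> carry_out:
  targets:
    - {"dp": [23, -35, 30], "yaw": 0}
    - {"dp": [46, -70, 70], "yaw": 0}
    - {"dp": [46, -70, 120], "yaw": 0}
    - {"dp": [46, -70, 160], "yaw": 0}
    - {"dp": [46, -70, 185], "yaw": 0}
    - {"dp": [46, -70, 200], "yaw": 0}
    - {"dp": [46, -70, 208], "yaw": 0}
    - {"dp": [46, -70, 214], "yaw": 0}
    - {"dp": [46, -70, 214], "yaw": 0}
    - {"dp": [46, -70, 214], "yaw": 0}

```text
clock: 6.35
eef_pos: [446.4, 290.6, 24.9]
tcp_rot: [-3.141, -0.001, 0.0]
contact_force: [0.3, -0.1, -3.0]
opening: 0.755
grasp_force: 57.0
```

```bash
python3 - <<'E'
from h import *
c=r.get_calibration("wrist")
im=r.grab_frame("wrist")[:,:,::-1];cv2.imwrite("pics/w5.png",im)
o=cv2.imread("pics/w4.png")
c4={'fx': 265.0148, 'fy': 265.0148, 'cx': 257.3167, 'cy': 189.5946, 'rvec': [-2.0426, 2.0423, 0.3393], 'tvec': [221.6483, 336.4034, 509.6357]}
print("rA",onz(c4,(216,28),38),"sA",np.mean([onz(c4,p,38) for p in((403,22),(449,13),(450,62),(407,71))],0))
E
```

```text
rA [557.37602113 267.48414024] sA [543.05806008  30.99271898]
```

View pics/w5.png

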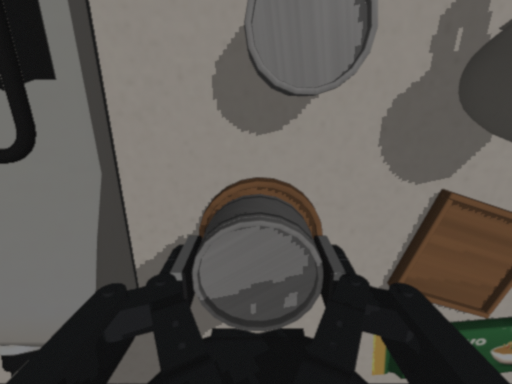

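The large tin sits centred over the round stand, with the stand rim showing evenly around it from 201 to 322. I'll release it and go up.

>>> carry_out:
  targets:
    - {"dp": [0, 0, 0], "yaw": 0}
    - {"dp": [0, 0, 0], "yaw": 0}
    - {"dp": [0, 0, 0], "yaw": 0}
    - {"dp": [0, 0, -10], "yaw": 0}
    - {"dp": [0, 0, -40], "yaw": 0}
    - {"dp": [0, 0, -90], "yaw": 0}
    - {"dp": [-10, 5, -140], "yaw": 0}
    - {"dp": [-25, 15, -180], "yaw": 0}
    - {"dp": [-40, 20, -210], "yaw": 0}
    - {"dp": [-40, 20, -210], "yaw": 0}
  fingers: 1

```text
clock: 7.65
eef_pos: [406.4, 270.7, 237.2]
tcp_rot: [-3.139, -0.004, 0.0]
contact_force: [0.0, -0.3, -1.0]
opening: 1.0
grasp_force: 0.0
```

```bash
python3 - <<'E'
from h import *
s=r.sense();print(s["eef_pos"].round(1))
c=r.get_calibration("wrist")
im=r.grab_frame("wrist")[:,:,::-1];cv2.imwrite("pics/w6.png",im)
p=proj(c,[(446,290,49),(479,290,49),(446,323,49),(446,257,49),(413,290,49)]);print(p.round(1))
g=cv2.resize(im[0:210,110:360],(750,630-30),interpolation=2);cv2.imwrite("pics/w6c.png",g)
E
```

```text
[406.4 270.7 237.2]
[[242.9 137.9]
 [242.4 109.3]
 [215.6 137.9]
 [270.2 137.8]
 [243.4 164.6]]
```

View pics/w6c.png

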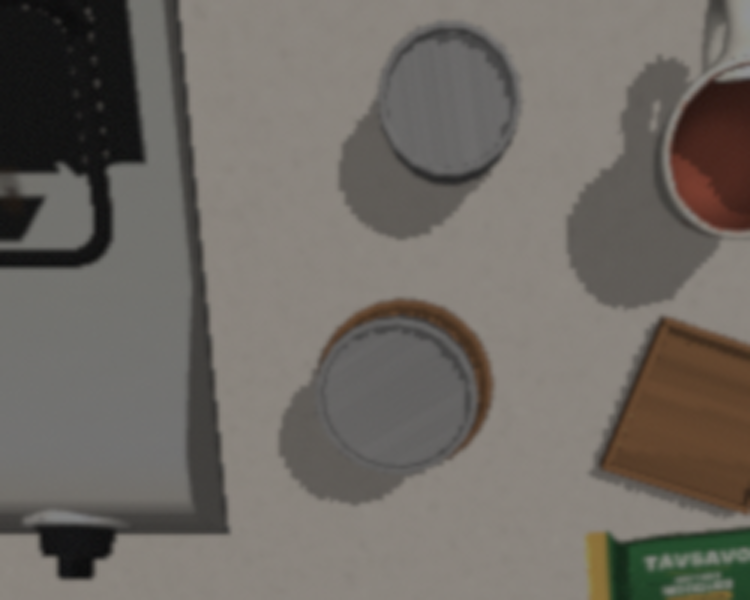

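The large tin is down and centred in the round stand; its rim centre in the full frame is (242.7,137.7), as predicted. Next is the medium tin at (557,267).

>>> carry_out:
  targets:
    - {"dp": [40, 1, 20], "yaw": 0}
    - {"dp": [90, 2, 50], "yaw": 0}
    - {"dp": [130, 3, 90], "yaw": 0}
    - {"dp": [151, 3, 130], "yaw": 0}
    - {"dp": [151, 3, 165], "yaw": 0}
    - {"dp": [151, 3, 195], "yaw": 0}
    - {"dp": [151, 3, 212], "yaw": 0}
    - {"dp": [151, 3, 220], "yaw": 0}
    - {"dp": [151, 3, 220], "yaw": 0}

```text
clock: 8.82
eef_pos: [557.1, 267.4, 14.2]
tcp_rot: [3.142, 0.0, 0.0]
contact_force: [-0.2, -0.5, 0.5]
opening: 1.0
grasp_force: 0.0
```

>>> carry_out:
  targets:
    - {"dp": [0, 0, 0], "yaw": 0}
    - {"dp": [0, 0, 0], "yaw": 0}
    - {"dp": [0, 0, 0], "yaw": 0}
    - {"dp": [0, 0, 0], "yaw": 0}
    - {"dp": [0, 0, 0], "yaw": 0}
    - {"dp": [0, 0, 0], "yaw": 0}
  fingers: -1
  grip_force: 50

```text
clock: 9.57
eef_pos: [557.8, 267.7, 15.7]
tcp_rot: [-3.141, -0.002, 0.0]
contact_force: [-1.2, 0.6, 5.4]
opening: 0.614
grasp_force: 52.3
```

>>> carry_out:
  targets:
    - {"dp": [0, 0, -20], "yaw": 0}
    - {"dp": [0, 0, -60], "yaw": 0}
    - {"dp": [0, 0, -100], "yaw": 0}
    - {"dp": [-30, -5, -120], "yaw": 0}
    - {"dp": [-70, -15, -120], "yaw": 0}
    - {"dp": [-111, -23, -120], "yaw": 0}
    - {"dp": [-111, -23, -120], "yaw": 0}
    - {"dp": [-111, -23, -120], "yaw": 0}

```text
clock: 10.58
eef_pos: [446.8, 290.7, 135.5]
tcp_rot: [-3.141, -0.002, 0.001]
contact_force: [-0.2, 0.5, -1.8]
opening: 0.623
grasp_force: 53.1
```

```bash
python3 - <<'E'
from h import *
s=r.sense();print(s["eef_pos"].round(1),s["tcp_rot"].round(3))
c=r.get_calibration("wrist")
im=r.grab_frame("wrist")[:,:,::-1];cv2.imwrite("pics/w7.png",im)
x,y,z=s["eef_pos"];t=[x,y,z+20]
print(proj(c,[t,np.add(t,[27,0,0]),np.add(t,[-27,0,0]),np.add(t,[0,27,0]),np.add(t,[0,-27,0])]).round())
E
```

```text
[446.8 290.7 135.5] [-3.141e+00 -2.000e-03  1.000e-03]
[[260. 271.]
 [260. 223.]
 [260. 313.]
 [207. 271.]
 [313. 271.]]
```

View pics/w7.png

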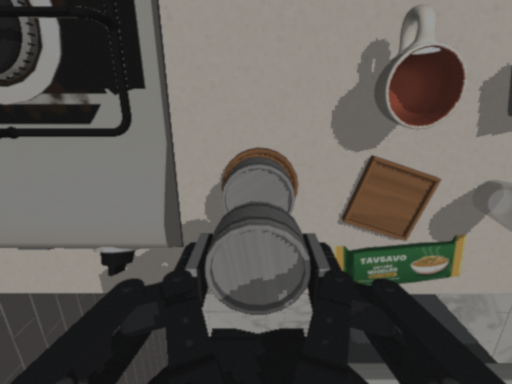

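Medium tin held, rim centre (258,269), less than 2 mm from the expected spot. The lower tin shows below it. Lowering it now.

>>> carry_out:
  targets:
    - {"dp": [0, 0, 30], "yaw": 0}
    - {"dp": [0, 0, 50], "yaw": 0}
    - {"dp": [0, 0, 62], "yaw": 0}
    - {"dp": [0, 0, 69], "yaw": 0}
    - {"dp": [0, 0, 74], "yaw": 0}
    - {"dp": [0, 0, 74], "yaw": 0}
    - {"dp": [0, 0, 74], "yaw": 0}

```text
clock: 11.5
eef_pos: [446.3, 290.5, 60.7]
tcp_rot: [-3.141, -0.001, 0.0]
contact_force: [0.2, -0.3, -2.2]
opening: 0.616
grasp_force: 53.1
```

>>> carry_out:
  targets:
    - {"dp": [0, 0, 0], "yaw": 0}
    - {"dp": [0, 0, 0], "yaw": 0}
    - {"dp": [0, 0, 0], "yaw": 0}
    - {"dp": [0, 0, -10], "yaw": 0}
    - {"dp": [0, 0, -40], "yaw": 0}
    - {"dp": [0, 0, -90], "yaw": 0}
    - {"dp": [-15, 10, -140], "yaw": 0}
    - {"dp": [-40, 20, -180], "yaw": 0}
    - {"dp": [-40, 20, -180], "yaw": 0}
    - {"dp": [-40, 20, -180], "yaw": 0}
  fingers: 1

```text
clock: 12.75
eef_pos: [406.1, 270.3, 240.4]
tcp_rot: [-3.141, -0.001, 0.0]
contact_force: [0.2, 0.3, 0.2]
opening: 0.994
grasp_force: 0.0
```

```bash
python3 - <<'E'
from h import *
s=r.sense();print(s["eef_pos"].round(1))
c=r.get_calibration("wrist")
im=r.grab_frame("wrist")[:,:,::-1];cv2.imwrite("pics/w8.png",im)
print(proj(c,[(446,290,82),(473,290,82),(446,317,82),(446,263,82),(419,290,82)]).round(1))
g=cv2.resize(im[70:220,140:340],(800,600),interpolation=2);cv2.imwrite("pics/w8c.png",g)
E
```

```text
[406.1 270.3 240.4]
[[240.7 140.8]
 [240.2 115.3]
 [216.2 140.8]
 [265.3 140.8]
 [241.2 164.8]]
```

View pics/w8c.png

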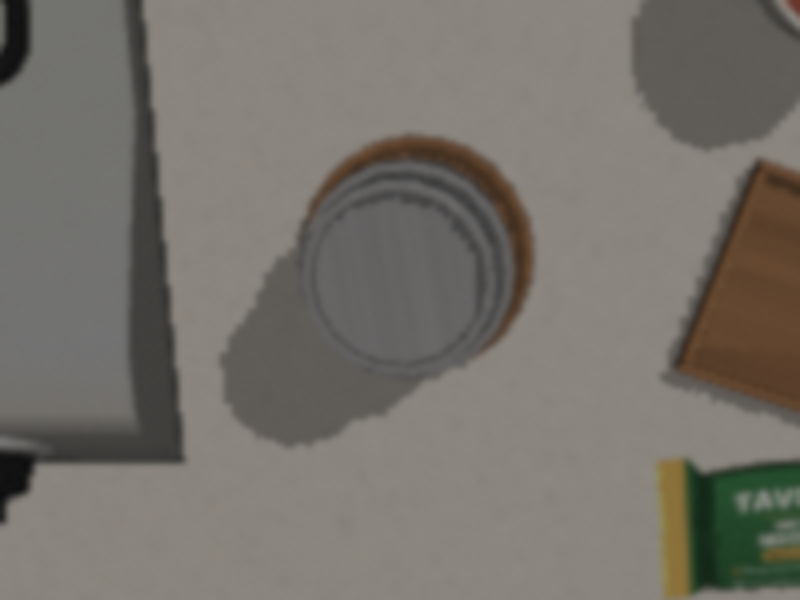

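The medium tin is seated concentrically in the large one, with its rim centre near (239.5,139.5) in the full frame. Now the small round tin at (440,−221).

>>> carry_out:
  targets:
    - {"dp": [3, 30, 0], "yaw": 0}
    - {"dp": [6, 75, 0], "yaw": 0}
    - {"dp": [9, 120, 0], "yaw": 0}
    - {"dp": [12, 165, 0], "yaw": 0}
    - {"dp": [15, 210, 0], "yaw": 0}
    - {"dp": [18, 255, 0], "yaw": 0}
    - {"dp": [21, 300, 0], "yaw": 0}
    - {"dp": [24, 345, 0], "yaw": 0}
    - {"dp": [27, 390, 20], "yaw": 0}
    - {"dp": [30, 435, 50], "yaw": 0}
    - {"dp": [34, 475, 80], "yaw": 0}
    - {"dp": [34, 491, 110], "yaw": 0}

```text
clock: 14.3
eef_pos: [439.9, -222.7, 127.9]
tcp_rot: [-3.141, 0.001, -0.002]
contact_force: [-0.7, 1.2, 0.7]
opening: 0.998
grasp_force: 0.0
```

>>> carry_out:
  targets:
    - {"dp": [0, 0, 30], "yaw": 0}
    - {"dp": [0, 0, 65], "yaw": 0}
    - {"dp": [0, 0, 90], "yaw": 0}
    - {"dp": [0, 0, 105], "yaw": 0}
    - {"dp": [0, 0, 112], "yaw": 0}
    - {"dp": [0, 0, 112], "yaw": 0}

```text
clock: 15.05
eef_pos: [440.0, -220.7, 18.1]
tcp_rot: [-3.141, 0.0, 0.0]
contact_force: [-0.5, 0.6, 1.0]
opening: 1.0
grasp_force: 0.0
```

>>> carry_out:
  targets:
    - {"dp": [0, 0, 0], "yaw": 0}
    - {"dp": [0, 0, 0], "yaw": 0}
    - {"dp": [0, 0, 0], "yaw": 0}
    - {"dp": [0, 0, 0], "yaw": 0}
    - {"dp": [0, 0, 0], "yaw": 0}
    - {"dp": [0, 0, 0], "yaw": 0}
    - {"dp": [0, 0, 0], "yaw": 0}
  fingers: -1
  grip_force: 50

```text
clock: 15.92
eef_pos: [440.5, -220.9, 19.3]
tcp_rot: [3.141, -0.001, 0.0]
contact_force: [-1.2, 0.7, 8.9]
opening: 0.472
grasp_force: 49.8
```

>>> carry_out:
  targets:
    - {"dp": [0, 0, -30], "yaw": 0}
    - {"dp": [0, 0, -80], "yaw": 0}
    - {"dp": [0, 0, -130], "yaw": 0}
    - {"dp": [0, 0, -180], "yaw": 0}
    - {"dp": [0, -40, -200], "yaw": 0}
    - {"dp": [0, -85, -200], "yaw": 0}
    - {"dp": [0, -130, -200], "yaw": 0}
    - {"dp": [0, -175, -200], "yaw": 0}
    - {"dp": [0, -220, -200], "yaw": 0}
    - {"dp": [0, -265, -200], "yaw": 0}
    - {"dp": [0, -310, -200], "yaw": 0}
    - {"dp": [0, -355, -200], "yaw": 0}

```text
clock: 17.42
eef_pos: [439.6, 135.8, 218.6]
tcp_rot: [-3.141, -0.001, 0.0]
contact_force: [0.8, 1.1, -1.3]
opening: 0.469
grasp_force: 51.6
```

```bash
python3 - <<'E'
from h import *
s=r.sense();print(s["eef_pos"].round(1))
c=r.get_calibration("wrist")
im=r.grab_frame("wrist")[:,:,::-1];cv2.imwrite("pics/w9.png",im)
x,y,z=s["eef_pos"];t=[x,y,z+18]
print(proj(c,[t,np.add(t,[21,0,0]),np.add(t,[-21,0,0])]).round())
print(circ(im,c,t,21))
E
```

```text
[439.6 135.8 218.6]
[[260. 269.]
 [260. 233.]
 [260. 302.]]
None
```

View pics/w9.png

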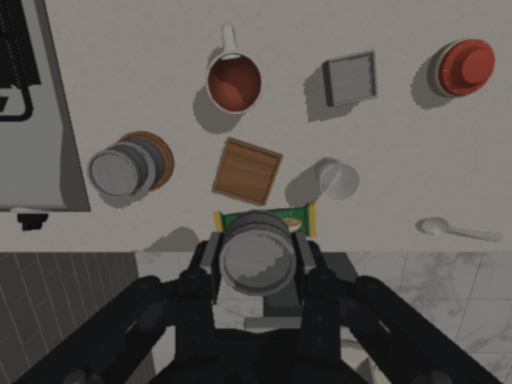

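Small tin held, with its rim apparently centred near (259,258), a few pixels above the expected (260,269). I'll check the offset by numbers, along with the square tin corners.

```bash
python3 - <<'E'
from h import *
im=cv2.imread("pics/w9.png");g=cv2.cvtColor(im,6)
c=r.get_calibration("wrist");s=r.sense();x,y,z=s["eef_pos"]
for k in (250,260,268): print(k,list(zip(range(200,312,2),g[200:312:2,k])))
print(g[255,205:315].tolist())
for h in (14,18,22): print(h,[proj(c,(x+d,y,z+h))[0].round(1).tolist() for d in(-21,-18,0,18,21)],proj(c,(x,y+21,z+h)).round(1))
g1=cv2.cvtColor(cv2.imread("pics/w1.png"),6);print(g1[112:156,273].tolist());print(g1[135,250:296].tolist())
E
```

```text
250 [(200, np.uint8(72)), (202, np.uint8(86)), (204, np.uint8(114)), (206, np.uint8(131)), (208, np.uint8(129)), (210, np.uint8(85)), (212, np.uint8(44)), (214, np.uint8(51)), (216, np.uint8(57)), (218, np.uint8(59)), (220, np.uint8(58)), (222, np.uint8(42)), (224, np.uint8(55)), (226, np.uint8(69)), (228, np.uint8(59)), (230, np.uint8(81)), (232, np.uint8(97)), (234, np.uint8(95)), (236, np.uint8(101)), (238, np.uint8(101)), (240, np.uint8(99)), (242, np.uint8(100)), (244, np.uint8(100)), (246, np.uint8(100)), (248, np.uint8(100)), (250, np.uint8(100)), (252, np.uint8(100)), (254, np.uint8(100)), (256, np.uint8(101)), (258, np.uint8(100)), (260, np.uint8(99)), (262, np.uint8(101)), (264, np.uint8(103)), (266, np.uint8(104)), (268, np.uint8(103)), (270, np.uint8(101)), (272, np.uint8(100)), (274, np.uint8(98)), (276, np.uint8(89)), (278, np.uint8(69)), (280, np.uint8(68)), (282, np.uint8(70)), (284, np.uint8(71)), (286, np.uint8(59)), (288, np.uint8(45)), (290, np.uint8(46)), (292, np.uint8(61)), (294, np.uint8(69)), (296, np.uint8(110)), (298, np.uint8(117)), (300, np.uint8(118)), (
[... 2964 characters left out ...]
, 65, 65, 59, 45, 31, 26]
14 [[259.9, 296.6], [259.9, 292.1], [260.0, 264.4], [260.1, 234.2], [260.1, 228.9]] [[220.6 264.3]]
18 [[260.0, 301.7], [260.0, 297.2], [260.1, 268.9], [260.2, 238.1], [260.2, 232.7]] [[219.6 268.9]]
22 [[260.0, 307.2], [260.0, 302.6], [260.1, 273.7], [260.2, 242.2], [260.2, 236.7]] [[218.5 273.7]]
[118, 117, 117, 110, 85, 72, 82, 77, 66, 72, 85, 90, 90, 89, 89, 89, 89, 89, 89, 89, 90, 90, 90, 90, 91, 91, 92, 91, 89, 88, 88, 87, 88, 88, 89, 86, 80, 84, 81, 87, 104, 112, 116, 116]
[83, 80, 79, 79, 79, 79, 79, 75, 73, 84, 89, 90, 92, 92, 92, 92, 92, 91, 91, 91, 90, 90, 90, 90, 90, 88, 89, 89, 90, 89, 90, 89, 90, 90, 89, 88, 82, 70, 72, 83, 93, 105, 114, 116, 116, 116]
```

By the numbers the offset is under 1 mm; I had assumed too large a rim height. Placing the small tin.

>>> carry_out:
  targets:
    - {"dp": [1, -30, 0], "yaw": 0}
    - {"dp": [3, -75, 0], "yaw": 0}
    - {"dp": [5, -120, 0], "yaw": 0}
    - {"dp": [6, -154, 20], "yaw": 0}
    - {"dp": [6, -154, 60], "yaw": 0}
    - {"dp": [6, -154, 90], "yaw": 0}
    - {"dp": [6, -154, 105], "yaw": 0}
    - {"dp": [6, -154, 115], "yaw": 0}
    - {"dp": [6, -154, 121], "yaw": 0}
    - {"dp": [6, -154, 121], "yaw": 0}
    - {"dp": [6, -154, 121], "yaw": 0}

```text
clock: 18.85
eef_pos: [446.5, 288.5, 98.0]
tcp_rot: [-3.141, -0.001, -0.0]
contact_force: [0.5, 1.3, -0.9]
opening: 0.471
grasp_force: 51.6
```

>>> carry_out:
  targets:
    - {"dp": [0, 0, 0], "yaw": 0}
    - {"dp": [0, 0, 0], "yaw": 0}
    - {"dp": [0, 0, 0], "yaw": 0}
    - {"dp": [0, 0, 0], "yaw": 0}
    - {"dp": [0, 0, -10], "yaw": 0}
    - {"dp": [0, 0, -40], "yaw": 0}
    - {"dp": [0, 0, -90], "yaw": 0}
    - {"dp": [-20, 10, -130], "yaw": 0}
    - {"dp": [-40, 20, -143], "yaw": 0}
    - {"dp": [-40, 20, -143], "yaw": 0}
    - {"dp": [-40, 20, -143], "yaw": 0}
  fingers: 1

```text
clock: 20.23
eef_pos: [406.4, 268.5, 240.3]
tcp_rot: [-3.141, -0.001, 0.0]
contact_force: [-0.7, -0.2, -0.0]
opening: 1.002
grasp_force: 0.0
```

```bash
python3 - <<'E'
from h import *
s=r.sense();print(s["eef_pos"].round(1))
c=r.get_calibration("wrist")
im=r.grab_frame("wrist")[:,:,::-1];cv2.imwrite("pics/w10.png",im);g=cv2.cvtColor(im,6)
p=proj(c,[(446,290,111),(467,290,111),(425,290,111),(446,311,111),(446,269,111)]).round(1);print(p)
u,v=p[0].astype(int);print("col",v-30,g[v-30:v+32,u].tolist());print("row",u-32,g[v,u-32:u+34].tolist())
# large square tin in w1: recompute at the rim, grey mask quad
a=cv2.imread("pics/w1.png")[80:180,325:425];cv2.imwrite("pics/sq.png",cv2.resize(a,None,fx=4,fy=4))
cv2.imwrite("pics/both.png",np.hstack([cv2.resize(a,(400,400),interpolation=2),cv2.resize(im[90:190,190:290],(400,400),interpolation=2)]))
E
```

```text
[406.4 268.5 240.3]
[[237.2 145.4]
 [236.6 123.8]
 [237.7 166. ]
 [216.1 145.4]
 [258.2 145.4]]
col 115 [81, 98, 93, 76, 76, 89, 84, 67, 72, 95, 97, 86, 76, 82, 96, 103, 104, 102, 102, 102, 102, 103, 102, 102, 102, 102, 103, 103, 103, 102, 102, 103, 104, 105, 105, 105, 103, 102, 100, 100, 100, 101, 100, 101, 102, 100, 90, 88, 97, 97, 92, 92, 92, 92, 93, 97, 110, 127, 133, 133, 133, 134]
row 205 [93, 93, 92, 92, 91, 91, 91, 91, 87, 78, 70, 72, 84, 98, 95, 89, 100, 105, 105, 105, 105, 105, 105, 104, 104, 104, 103, 103, 103, 103, 102, 102, 102, 102, 102, 102, 102, 102, 103, 102, 102, 103, 103, 103, 103, 103, 101, 94, 78, 71, 79, 95, 95, 85, 90, 95, 86, 72, 75, 90, 88, 67, 61, 71, 95, 124]
```

>>> carry_out:
  targets:
    - {"dp": [0, 30, 0], "yaw": 0}
    - {"dp": [0, 80, 0], "yaw": 0}
    - {"dp": [0, 130, 0], "yaw": 0}
    - {"dp": [0, 180, 0], "yaw": -2}
    - {"dp": [0, 230, 0], "yaw": -5}
    - {"dp": [0, 280, 0], "yaw": -8}
    - {"dp": [0, 330, 0], "yaw": -11}
    - {"dp": [0, 380, 0], "yaw": -14}
    - {"dp": [0, 430, 0], "yaw": -17}
    - {"dp": [0, 480, 0], "yaw": -20}
    - {"dp": [0, 530, 0], "yaw": -22}
    - {"dp": [0, 580, 0], "yaw": -22}

```text
clock: 21.78
eef_pos: [406.0, -313.7, 239.3]
tcp_rot: [-3.14, 0.001, 0.384]
contact_force: [0.9, -1.5, -0.8]
opening: 1.0
grasp_force: 0.0
```

>>> carry_out:
  targets:
    - {"dp": [0, 10, 20], "yaw": 0}
    - {"dp": [0, 25, 40], "yaw": 0}
    - {"dp": [0, 25, 60], "yaw": 0}
    - {"dp": [0, 25, 60], "yaw": 0}
    - {"dp": [0, 25, 60], "yaw": 0}

```text
clock: 22.4
eef_pos: [415.7, -335.0, 180.3]
tcp_rot: [-3.141, 0.0, 0.384]
contact_force: [-0.2, -0.6, 0.3]
opening: 1.001
grasp_force: 0.0
```

```bash
cat >> h.py <<'E'
def square(im,c,xy,z,half):
    """inner floor of a square tin: bright face enclosed by dark rim edge, near xy"""
    p=proj(c,(*xy,z))[0];g=cv2.cvtColor(im,6)
    v=int(np.median(g[int(p[1])-6:int(p[1])+7,int(p[0])-6:int(p[0])+7]))
    f=g.copy();m=np.zeros((g.shape[0]+2,g.shape[1]+2),np.uint8)
    cv2.floodFill(f,m,(int(p[0]),int(p[1])),255,7,7,4|(255<<8)|cv2.FLOODFILL_MASK_ONLY|cv2.FLOODFILL_FIXED_RANGE)
    k=max(cv2.findContours(m[1:-1,1:-1],0,2)[0],key=cv2.contourArea).reshape(-1,2)
    w=np.array([onz(c,q,z) for q in k],np.float32);e=cv2.minAreaRect(w);return e,v
E
python3 - <<'E'
from h import *
s=r.sense();print(s["eef_pos"].round(1),s["tcp_rot"].round(3))
c=r.get_calibration("wrist");print({k:np.round(v,4).tolist() for k,v in c.items()})
im=r.grab_frame("wrist")[:,:,::-1].copy();cv2.imwrite("pics/w11.png",im)
print(proj(c,(447,-355,39)),square(im,c,(447,-355),39,28))
g=cv2.cvtColor(im,6);u,v=proj(c,(447,-355,44))[0].astype(int)
print("col",v-60,g[v-60:v+60:2,u].tolist());print("row",u-60,g[v,u-60:u+60:2].tolist())
E
```

```text
[ 415.7 -335.   180.3] [-3.141  0.     0.384]
{'fx': 265.0148, 'fy': 265.0148, 'cx': 257.3167, 'cy': 189.5946, 'rvec': [-2.3668, 1.598, 0.2662], 'tvec': [-464.7332, 223.5497, 409.5338]}
[[287.11166968 160.87090978]] (((444.41326904296875, -356.1938171386719), (62.55780792236328, 62.513328552246094), 24.499469757080078), 85)
col 101 [115, 115, 115, 115, 116, 116, 115, 115, 116, 115, 115, 115, 115, 114, 86, 46, 58, 84, 82, 84, 85, 88, 87, 86, 86, 85, 85, 85, 86, 85, 86, 86, 85, 83, 85, 85, 84, 86, 87, 85, 85, 86, 86, 74, 75, 94, 114, 114, 115, 114, 114, 114, 115, 113, 113, 114, 114, 114, 113, 114]
row 227 [113, 114, 105, 79, 77, 78, 78, 77, 78, 79, 78, 78, 78, 78, 78, 73, 80, 80, 85, 86, 85, 85, 85, 86, 85, 86, 86, 86, 86, 86, 86, 85, 86, 86, 85, 86, 86, 86, 85, 86, 85, 84, 72, 56, 71, 99, 112, 113, 114, 114, 115, 115, 115, 115, 115, 114, 114, 115, 113, 102]
```

>>> carry_out:
  targets:
    - {"dp": [10, 15, 20], "yaw": -1}
    - {"dp": [20, 30, 60], "yaw": -2}
    - {"dp": [20, 30, 100], "yaw": -2}
    - {"dp": [20, 30, 130], "yaw": -2}
    - {"dp": [20, 30, 150], "yaw": -2}
    - {"dp": [20, 30, 162], "yaw": -2}
    - {"dp": [20, 30, 162], "yaw": -2}

```text
clock: 23.32
eef_pos: [445.3, -355.2, 18.3]
tcp_rot: [-3.141, 0.0, 0.419]
contact_force: [-0.0, 0.4, -0.1]
opening: 0.996
grasp_force: 0.0
```

>>> carry_out:
  targets:
    - {"dp": [0, 0, 0], "yaw": 0}
    - {"dp": [0, 0, 0], "yaw": 0}
    - {"dp": [0, 0, 0], "yaw": 0}
    - {"dp": [0, 0, 0], "yaw": 0}
    - {"dp": [0, 0, 0], "yaw": 0}
    - {"dp": [0, 0, 0], "yaw": 0}
  fingers: -1
  grip_force: 50

```text
clock: 24.08
eef_pos: [446.0, -355.9, 19.6]
tcp_rot: [3.14, -0.001, 0.419]
contact_force: [-0.4, 0.5, 7.6]
opening: 0.718
grasp_force: 55.3
```

```bash
python3 - <<'E'
from h import *
c=r.get_calibration("wrist");s=r.sense();x,y,z=s["eef_pos"];a=s["tcp_rot"][2];print(s["eef_pos"].round(1),a)
im=r.grab_frame("wrist")[:,:,::-1].copy();cv2.imwrite("pics/w12.png",im);g=cv2.cvtColor(im,6)
d=np.array([np.cos(a),np.sin(a),0])
print(square(im,c,(x,y),39,28),square(im,c,(x,y),44,28));
print([proj(c,np.array([x,y,44])+k*d)[0].round(1).tolist() for k in(-31,-28,0,28,31)])
print(g[190:345:2,259].tolist())
E
```

```text
[ 446.  -355.9   19.6] 0.4189250834093383
(((440.7310791015625, -356.3721923828125), (60.29985427856445, 64.52466583251953), 25.517681121826172), 62) (((444.2536926269531, -354.8034362792969), (57.68415069580078, 61.72569274902344), 25.51772689819336), 61)
[[260.2, 326.4], [260.2, 322.0], [260.3, 277.7], [260.5, 226.9], [260.5, 221.0]]
[119, 106, 57, 45, 43, 48, 48, 51, 49, 48, 47, 40, 34, 56, 49, 51, 82, 90, 81, 87, 88, 90, 91, 93, 93, 91, 92, 90, 90, 91, 90, 88, 89, 88, 88, 91, 90, 87, 69, 62, 62, 62, 63, 62, 61, 60, 61, 62, 62, 62, 61, 62, 63, 65, 63, 62, 62, 62, 61, 63, 62, 63, 60, 44, 40, 41, 62, 88, 102, 120, 120, 91, 23, 14, 14, 16, 15, 16]
```

>>> carry_out:
  targets:
    - {"dp": [0, 0, -30], "yaw": 0}
    - {"dp": [0, 0, -80], "yaw": 0}
    - {"dp": [0, 0, -130], "yaw": 0}
    - {"dp": [8, -25, -170], "yaw": 0}
    - {"dp": [20, -65, -200], "yaw": 0}
    - {"dp": [34, -110, -220], "yaw": 4}
    - {"dp": [50, -158, -220], "yaw": 10}
    - {"dp": [65, -206, -220], "yaw": 16}
    - {"dp": [80, -254, -220], "yaw": 22}
    - {"dp": [95, -302, -220], "yaw": 28}
    - {"dp": [110, -350, -220], "yaw": 34}
    - {"dp": [125, -398, -220], "yaw": 40}

```text
clock: 25.62
eef_pos: [396.9, 60.7, 238.7]
tcp_rot: [-3.141, -0.001, -0.283]
contact_force: [1.2, 1.3, -2.2]
opening: 0.719
grasp_force: 55.8
```

```bash
python3 - <<'E'
from h import *
c=r.get_calibration("wrist");s=r.sense();x,y,z=s["eef_pos"];a=s["tcp_rot"][2];print(s["eef_pos"].round(1),np.degrees(a))
E
```

```text
[396.9  60.7 238.7] -16.211103742623457
```

>>> carry_out:
  targets:
    - {"dp": [-20, -48, 0], "yaw": 2}
    - {"dp": [-34, -82, 0], "yaw": 3.4}
    - {"dp": [-41, -100, 0], "yaw": 3.4}
    - {"dp": [-41, -100, 0], "yaw": 3.4}
    - {"dp": [-41, -100, 0], "yaw": 3.4}

```text
clock: 26.25
eef_pos: [385.4, 166.1, 238.3]
tcp_rot: [3.141, -0.0, -0.338]
contact_force: [-0.1, -0.4, -3.0]
opening: 0.717
grasp_force: 55.7
```

```bash
python3 - <<'E'
from h import *
s=r.sense();x,y,z=s["eef_pos"];a=s["tcp_rot"][2];print(s["eef_pos"].round(1),np.degrees(a))
c=r.get_calibration("wrist")
im=r.grab_frame("wrist")[:,:,::-1].copy();cv2.imwrite("pics/w13.png",im)
m=cv2.inRange(cv2.cvtColor(im,40),(3,90,40),(20,255,200))
for k in cv2.findContours(m,0,2)[0]:
    if cv2.contourArea(k)>400:
        w=np.array([onz(c,q,10) for q in k.reshape(-1,2)],np.float32);print(cv2.boundingRect(k),cv2.minAreaRect(w))
E
```

```text
[385.4 166.1 238.3] -19.3811530330226
(138, 123, 51, 55) ((446.73492431640625, 274.10662841796875), (76.89042663574219, 49.4005126953125), 8.30552864074707)
(229, 99, 57, 57) ((428.91888427734375, 151.4842987060547), (74.44043731689453, 74.05430603027344), 71.42728424072266)
(189, 6, 52, 61) ((546.5364990234375, 164.2021484375), (59.86141586303711, 62.076629638671875), 6.02451753616333)
```

>>> carry_out:
  targets:
    - {"dp": [22, 0, 20], "yaw": 0}
    - {"dp": [45, 0, 60], "yaw": -0.5}
    - {"dp": [45, 0, 110], "yaw": -0.5}
    - {"dp": [45, 0, 155], "yaw": -0.5}
    - {"dp": [45, 0, 185], "yaw": -0.5}
    - {"dp": [45, 0, 200], "yaw": -0.5}
    - {"dp": [45, 0, 208], "yaw": -0.5}
    - {"dp": [45, 0, 213], "yaw": -0.5}
    - {"dp": [45, 0, 213], "yaw": -0.5}
    - {"dp": [45, 0, 213], "yaw": -0.5}

```text
clock: 27.55
eef_pos: [428.6, 151.9, 25.9]
tcp_rot: [-3.141, -0.001, -0.33]
contact_force: [-0.0, -0.1, -1.4]
opening: 0.721
grasp_force: 55.7
```

```bash
python3 - <<'E'
from h import *
s=r.sense();x,y,z=s["eef_pos"];print(s["eef_pos"].round(1))
c=r.get_calibration("wrist");im=r.grab_frame("wrist")[:,:,::-1].copy();cv2.imwrite("pics/w14.png",im)
# visible stand rim each side of the tin at its far edge
m=cv2.inRange(cv2.cvtColor(im,40),(3,90,40),(20,255,200))
for v in range(170,250,8): print(v,np.flatnonzero(m[v,150:370])[[0,-1]]+150 if m[v,150:370].any() else None, m[v,150:370].sum()//255)
q=[(dx,dy,10) for dx,dy in((38,38),(38,-38),(34,34),(34,-34))];b=np.radians(-18.6);R=np.array([[np.cos(b),-np.sin(b)],[np.sin(b),np.cos(b)]])
print(proj(c,[(*(R@[dx,dy]+[429,151.5]),10) for dx,dy,_ in q]).round())
E
```

```text
[428.6 151.9  25.9]
170 None 0
178 [199 321] 123
186 [198 321] 124
194 [198 321] 21
202 [199 320] 10
210 [318 320] 3
218 None 0
226 None 0
234 None 0
242 None 0
[[195. 179.]
 [324. 178.]
 [203. 185.]
 [317. 184.]]
```

>>> carry_out:
  targets:
    - {"dp": [0, 0, 0], "yaw": 0}
    - {"dp": [0, 0, 0], "yaw": 0}
    - {"dp": [0, 0, 0], "yaw": 0}
    - {"dp": [0, 0, -10], "yaw": 0}
    - {"dp": [0, 0, -40], "yaw": 0}
    - {"dp": [0, 0, -90], "yaw": 0}
    - {"dp": [-15, 0, -140], "yaw": 0}
    - {"dp": [-35, 0, -190], "yaw": 0}
    - {"dp": [-45, 0, -213], "yaw": 0}
    - {"dp": [-45, 0, -213], "yaw": 0}
    - {"dp": [-45, 0, -213], "yaw": 0}
  fingers: 1

```text
clock: 28.98
eef_pos: [385.3, 166.1, 237.9]
tcp_rot: [3.141, 0.0, -0.33]
contact_force: [0.0, 0.9, -1.0]
opening: 1.002
grasp_force: 0.0
```

```bash
python3 - <<'E'
from h import *
s=r.sense();print(s["eef_pos"].round(1),s["tcp_rot"])
c=r.get_calibration("wrist");im=r.grab_frame("wrist")[:,:,::-1].copy();cv2.imwrite("pics/w15.png",im)
print(square(im,c,(429,151),44,28),square(im,c,(429,151),49,28))
print(square(im,c,(544,32),33,22),square(im,c,(544,32),38,22))
E
```

```text
[385.3 166.1 237.9] [ 3.14128461e+00  1.38208151e-04 -3.29704141e-01]
(((424.3372802734375, 153.52256774902344), (62.65641784667969, 55.895015716552734), 69.58831787109375), 96) (((427.642578125, 153.912841796875), (53.03386306762695, 50.95635986328125), 71.15138244628906), 96)Traceback (most recent call last):
  File "<stdin>", line 5, in <module>
  File "h.py", line 25, in square
    cv2.floodFill(f,m,(int(p[0]),int(p[1])),255,7,7,4|(255<<8)|cv2.FLOODFILL_MASK_ONLY|cv2.FLOODFILL_FIXED_RANGE)
    ~~~~~~~~~~~~~^^^^^^^^^^^^^^^^^^^^^^^^^^^^^^^^^^^^^^^^^^^^^^^^^^^^^^^^^^^^^^^^^^^^^^^^^^^^^^^^^^^^^^^^^^^^^^^^
cv2.error: OpenCV(4.12.0) /io/opencv/modules/imgproc/src/floodfill.cpp:522: error: (-211:One of the arguments' values is out of range) Seed point is outside of image in function 'floodFill'
```

>>> carry_out:
  targets:
    - {"dp": [25, 16, 0], "yaw": -5}
    - {"dp": [60, 39, 0], "yaw": -12}
    - {"dp": [95, 62, 0], "yaw": -19}
    - {"dp": [130, 85, 0], "yaw": -26}
    - {"dp": [150, 98, 20], "yaw": -29}
    - {"dp": [150, 98, 40], "yaw": -29}
    - {"dp": [150, 98, 40], "yaw": -29}
    - {"dp": [150, 98, 40], "yaw": -29}

```text
clock: 30.02
eef_pos: [495.6, 25.0, 198.1]
tcp_rot: [-3.141, 0.001, 0.176]
contact_force: [0.3, 0.7, 0.2]
opening: 1.0
grasp_force: 0.0
```

```bash
python3 - <<'E'
from h import *
s=r.sense();print(s["eef_pos"].round(1),s["tcp_rot"])
c=r.get_calibration("wrist");im=r.grab_frame("wrist")[:,:,::-1].copy();cv2.imwrite("pics/w16.png",im)
print(square(im,c,(544,32),33,22),square(im,c,(544,32),38,22))
g=cv2.cvtColor(im,6);u,v=proj(c,(544,32,38))[0].astype(int);print(u,v)
for k in(-12,12):
    print("col",v-45,g[v-45:v+45,u+k].tolist());print("row",u-45,g[v+k,u-45:u+45].tolist())
E
```

```text
[495.6  25.  198.1] [-3.14143820e+00  9.96686139e-04  1.76333347e-01]
(((538.3195190429688, 40.9056282043457), (60.34981918334961, 68.65242767333984), 11.778766632080078), 88) (((543.8218994140625, 36.804527282714844), (42.15290069580078, 46.571136474609375), 11.427599906921387), 88)
260 132
col 87 [120, 120, 120, 120, 120, 120, 120, 120, 120, 120, 120, 120, 120, 120, 119, 119, 119, 119, 117, 114, 97, 76, 85, 85, 70, 69, 83, 89, 88, 87, 88, 88, 89, 89, 88, 88, 88, 86, 88, 88, 88, 89, 89, 87, 88, 89, 90, 91, 90, 88, 88, 88, 88, 89, 89, 89, 90, 90, 89, 89, 90, 91, 91, 87, 78, 71, 82, 82, 74, 79, 81, 82, 81, 81, 85, 98, 114, 119, 119, 119, 119, 119, 120, 120, 120, 119, 120, 119, 120, 119]
row 215 [118, 116, 116, 117, 119, 117, 111, 95, 84, 82, 82, 82, 81, 81, 80, 81, 81, 82, 81, 82, 82, 78, 75, 82, 84, 81, 86, 88, 88, 89, 89, 89, 89, 89, 89, 88, 88, 88, 88, 89, 89, 88, 88, 88, 89, 88, 88, 89, 88, 89, 88, 88, 88, 88, 88, 88, 88, 88, 88, 88, 88, 87, 86, 81, 66, 61, 70, 88, 103, 116, 119, 118, 119, 119, 119, 119, 119, 120, 119, 120, 119, 119, 119, 119, 118, 118, 118, 118, 118, 118]
col 87 [120, 120, 120, 119, 118, 119, 118, 119, 118, 119, 119, 119, 118, 119, 119, 120, 120, 120, 119, 111, 84, 86, 89, 77, 66, 69, 84, 88, 87, 88, 89, 89, 89, 88, 87, 87, 87, 87, 88, 87, 88, 88, 87, 87, 88, 89, 90, 89, 89, 88, 88, 88, 87, 89, 88, 89, 89, 89, 87, 88, 89, 89, 88, 83, 75, 89, 89, 88, 109, 118, 118, 119, 119, 119, 119, 119, 119, 118, 118, 118, 119, 119, 119, 119, 119, 118, 117, 117, 118, 118]
row 215 [119, 120, 119, 119, 119, 116, 111, 102, 87, 82, 82, 82, 81, 81, 81, 81, 82, 82, 81, 81, 81, 81, 81, 80, 79, 81, 81, 88, 90, 90, 90, 90, 90, 90, 90, 90, 90, 90, 90, 90, 89, 89, 89, 89, 89, 89, 90, 90, 89, 89, 90, 88, 89, 88, 89, 89, 88, 89, 88, 88, 88, 87, 80, 67, 61, 61, 67, 85, 100, 114, 118, 118, 118, 119, 120, 119, 119, 118, 118, 119, 117, 117, 118, 119, 119, 119, 120, 119, 119, 118]
```

>>> carry_out:
  targets:
    - {"dp": [25, 1, 30], "yaw": -1}
    - {"dp": [50, 1, 75], "yaw": -1.5}
    - {"dp": [50, 1, 120], "yaw": -1.5}
    - {"dp": [50, 1, 150], "yaw": -1.5}
    - {"dp": [50, 1, 170], "yaw": -1.5}
    - {"dp": [50, 1, 180], "yaw": -1.5}
    - {"dp": [50, 1, 180], "yaw": -1.5}

```text
clock: 30.95
eef_pos: [545.2, 33.0, 18.4]
tcp_rot: [-3.142, 0.0, 0.203]
contact_force: [0.4, -0.4, -0.3]
opening: 1.004
grasp_force: 0.0
```

>>> carry_out:
  targets:
    - {"dp": [0, 0, 0], "yaw": 0}
    - {"dp": [0, 0, 0], "yaw": 0}
    - {"dp": [0, 0, 0], "yaw": 0}
    - {"dp": [0, 0, 0], "yaw": 0}
    - {"dp": [0, 0, 0], "yaw": 0}
    - {"dp": [0, 0, 0], "yaw": 0}
    - {"dp": [0, 0, 0], "yaw": 0}
  fingers: -1
  grip_force: 50

```text
clock: 31.82
eef_pos: [545.8, 32.8, 19.4]
tcp_rot: [3.141, -0.002, 0.202]
contact_force: [-1.0, -0.2, 6.0]
opening: 0.577
grasp_force: 52.1
```

```bash
python3 - <<'E'
from h import *
c=r.get_calibration("wrist");s=r.sense();x,y,z=s["eef_pos"];a=s["tcp_rot"][2]
im=r.grab_frame("wrist")[:,:,::-1].copy();cv2.imwrite("pics/w17.png",im);g=cv2.cvtColor(im,6)
d=np.array([np.cos(a),np.sin(a),0])
print([proj(c,np.array([x,y,38])+k*d)[0].round(1).tolist() for k in(-25,-22,0,22,25)])
for u in (235,260,285): print(u,[f"{v}:{g[v,u]}" for v in [*range(196,250,2),*range(290,330,2)]])
E
```

```text
[[260.1, 308.9], [260.1, 304.5], [260.2, 270.1], [260.3, 232.0], [260.3, 226.4]]
235 ['196:117', '198:116', '200:115', '202:115', '204:85', '206:50', '208:41', '210:46', '212:50', '214:50', '216:51', '218:51', '220:47', '222:36', '224:57', '226:50', '228:56', '230:80', '232:86', '234:81', '236:87', '238:84', '240:86', '242:87', '244:87', '246:86', '248:87', '290:64', '292:61', '294:62', '296:62', '298:60', '300:50', '302:38', '304:40', '306:47', '308:59', '310:64', '312:80', '314:109', '316:116', '318:116', '320:117', '322:117', '324:117', '326:115', '328:71']
260 ['196:117', '198:116', '200:117', '202:116', '204:86', '206:51', '208:41', '210:46', '212:50', '214:50', '216:50', '218:50', '220:48', '222:36', '224:57', '226:50', '228:57', '230:84', '232:87', '234:81', '236:87', '238:84', '240:85', '242:87', '244:87', '246:86', '248:86', '290:60', '292:60', '294:60', '296:61', '298:60', '300:50', '302:37', '304:39', '306:49', '308:61', '310:80', '312:116', '314:118', '316:116', '318:118', '320:117', '322:117', '324:116', '326:116', '328:115']
285 ['196:117', '198:117', '200:118', '202:118', '204:87', '206:51', '208:41', '210:45', '212:50', '214:51', '216:49', '218:51', '220:46', '222:37', '224:58', '226:50', '228:59', '230:86', '232:88', '234:73', '236:85', '238:84', '240:85', '242:86', '244:88', '246:85', '248:86', '290:59', '292:59', '294:60', '296:61', '298:59', '300:49', '302:38', '304:41', '306:51', '308:62', '310:80', '312:116', '314:117', '316:116', '318:116', '320:116', '322:117', '324:117', '326:116', '328:67']
```

>>> carry_out:
  targets:
    - {"dp": [0, 0, -30], "yaw": 0}
    - {"dp": [0, 0, -80], "yaw": 0}
    - {"dp": [0, 0, -120], "yaw": 0}
    - {"dp": [-15, -24, -130], "yaw": 5}
    - {"dp": [-38, -59, -130], "yaw": 13}
    - {"dp": [-61, -95, -130], "yaw": 21}
    - {"dp": [-80, -125, -130], "yaw": 28}
    - {"dp": [-90, -140, -130], "yaw": 30.5}
    - {"dp": [-90, -140, -130], "yaw": 30.5}
    - {"dp": [-90, -140, -130], "yaw": 30.5}

```text
clock: 33.12
eef_pos: [429.4, 151.6, 148.6]
tcp_rot: [-3.141, -0.001, -0.329]
contact_force: [0.1, 0.7, -1.6]
opening: 0.577
grasp_force: 52.4
```

```bash
python3 - <<'E'
from h import *
c=r.get_calibration("wrist");s=r.sense();print(s["eef_pos"].round(1),np.degrees(s["tcp_rot"][2]))
im=r.grab_frame("wrist")[:,:,::-1].copy();cv2.imwrite("pics/w18.png",im);g=cv2.cvtColor(im,6)
b=np.radians(-18.9);R=np.array([[np.cos(b),-np.sin(b)],[np.sin(b),np.cos(b)]])
print(proj(c,[(*(R@[dx,dy]+[428.6,151.9]),49) for dx,dy in((31,31),(31,-31),(28,28),(28,-28))]).round(1))
for v in (194,198,202,206): print(v,g[v,205:320:1].tolist())
print(g[160:230,260].tolist())
E
```

```text
[429.4 151.6 148.6] -18.833800619224302
[[224.4 160.9]
 [293.2 160.9]
 [227.9 164.1]
 [289.8 164.1]]
194 [136, 136, 136, 136, 135, 135, 135, 134, 135, 135, 126, 109, 97, 94, 93, 93, 94, 94, 93, 90, 89, 96, 90, 80, 95, 101, 101, 101, 101, 101, 101, 101, 101, 101, 101, 101, 101, 101, 101, 101, 101, 101, 101, 101, 101, 100, 101, 101, 100, 101, 100, 100, 101, 100, 100, 100, 100, 99, 100, 100, 100, 100, 100, 99, 100, 99, 99, 99, 99, 99, 99, 99, 98, 99, 99, 99, 98, 99, 99, 98, 90, 72, 71, 89, 95, 91, 80, 79, 89, 111, 129, 134, 134, 135, 135, 135, 134, 132, 132, 133, 134, 134, 134, 134, 133, 134, 134, 131, 121, 108, 100, 95, 93, 93, 93]
198 [137, 137, 136, 135, 135, 136, 136, 137, 137, 136, 135, 131, 119, 100, 92, 91, 91, 93, 92, 89, 88, 96, 90, 82, 92, 97, 97, 97, 97, 98, 97, 98, 98, 98, 97, 97, 98, 97, 97, 98, 97, 97, 97, 97, 98, 97, 98, 97, 98, 97, 98, 98, 98, 98, 99, 98, 98, 98, 98, 98, 98, 98, 98, 98, 98, 98, 98, 98, 98, 98, 98, 98, 98, 98, 98, 98, 98, 98, 97, 92, 80, 71, 71, 90, 95, 84, 77, 82, 102, 127, 134, 135, 135, 134, 134, 134, 134, 134, 134, 134, 134, 135, 135, 134, 134, 135, 1
[... 691 characters left out ...]
4, 64, 63, 62, 64, 64, 64, 65, 64, 64, 64, 64, 65, 64, 65, 65, 64, 65, 64, 65, 64, 64, 65, 65, 65, 65, 65, 65, 65, 65, 65, 65, 65, 65, 65, 66, 65, 65, 65, 65, 66, 65, 65, 65, 65, 65, 66, 65, 65, 65, 66, 65, 65, 65, 66, 64, 65, 65, 65, 66, 65, 65, 65, 65, 66, 65, 65, 65, 65, 67, 66, 67, 73, 94, 119, 132, 134, 135, 134, 134, 134, 134, 135, 135, 135, 134, 134, 135, 134, 134, 132, 126, 123, 115, 97]
[60, 69, 80, 96, 96, 79, 72, 80, 92, 98, 101, 102, 103, 104, 102, 101, 101, 100, 101, 101, 100, 99, 99, 99, 98, 100, 101, 101, 99, 99, 100, 100, 100, 99, 100, 99, 99, 98, 98, 99, 100, 100, 100, 95, 79, 69, 66, 61, 50, 48, 58, 65, 67, 67, 66, 66, 66, 67, 67, 67, 61, 48, 47, 62, 73, 68, 67, 69, 74, 90]
```

>>> carry_out:
  targets:
    - {"dp": [0, -1, 30], "yaw": 0}
    - {"dp": [0, -1, 55], "yaw": 0}
    - {"dp": [0, -1, 70], "yaw": 0}
    - {"dp": [0, -1, 78], "yaw": 0}
    - {"dp": [0, -1, 84], "yaw": 0}
    - {"dp": [0, -1, 84], "yaw": 0}
    - {"dp": [0, -1, 84], "yaw": 0}

```text
clock: 34.05
eef_pos: [429.5, 152.9, 64.8]
tcp_rot: [-3.141, -0.001, -0.33]
contact_force: [0.2, 0.5, -1.4]
opening: 0.574
grasp_force: 52.4
```

>>> carry_out:
  targets:
    - {"dp": [0, 0, 0], "yaw": 0}
    - {"dp": [0, 0, 0], "yaw": 0}
    - {"dp": [0, 0, 0], "yaw": 0}
    - {"dp": [0, 0, 0], "yaw": 0}
    - {"dp": [0, 0, -10], "yaw": 0}
    - {"dp": [0, 0, -40], "yaw": 0}
    - {"dp": [0, 0, -90], "yaw": 0}
    - {"dp": [-20, 0, -140], "yaw": 0}
    - {"dp": [-45, 0, -174], "yaw": 0}
    - {"dp": [-45, 0, -174], "yaw": 0}
    - {"dp": [-45, 0, -174], "yaw": 0}
  fingers: 1

```text
clock: 35.42
eef_pos: [386.5, 167.3, 238.2]
tcp_rot: [-3.141, -0.001, -0.329]
contact_force: [-0.8, -0.5, -0.6]
opening: 1.001
grasp_force: 0.0
```

```bash
python3 - <<'E'
from h import *
im=r.grab_frame("wrist")[:,:,::-1];sc=r.grab_frame("scene")[:,:,::-1]
a=cv2.resize(im[0:200,60:327],(400,300),interpolation=2);b=cv2.resize(sc[180:300,130:290],(400,300),interpolation=2)
t=r.grab_frame("top")[:,:,::-1];d=cv2.resize(t[150:252,130:402],(800,300),interpolation=2)
cv2.imwrite("pics/final.png",cv2.convertScaleAbs(np.vstack([np.hstack([a,b]),d]),alpha=1.3))
E
```

```text
(no output)
```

View pics/final.png

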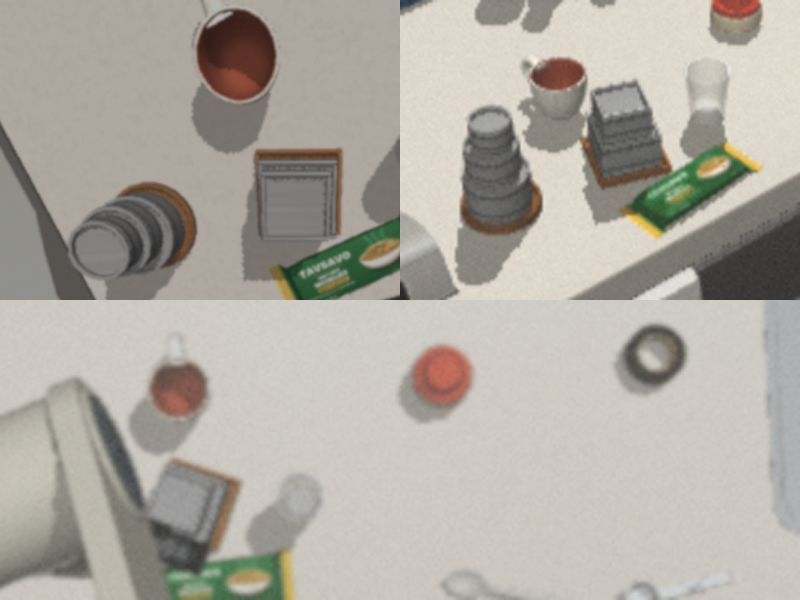

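The final picture shows both piles upright and nested: the round one at about (490,165) and the square one at about (625,130) in the scene panel. The cup, glass and timer have not moved. Handing in.

```bash
python3 -c "
from rig import r
print(r.sign_off())"
```

```text
the job is handed in; nothing more can be done
None
```

All five tins are stacked and handed in at about 35 s: three round on the round stand, two square on the square stand, largest at the bottom; the final pictures show both piles upright and nested, with the glass, cup and timer still in place.

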